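# Unlock the sample safe and open its lid

## Task

The small grey sample safe with the blue lid is locked. Take its red-headed key out of the round key stand, feel with it for the keyhole in the steel lock on the front deck of the safe (the lock was clamped a little off place and twisted, so its position and slot angle are only roughly known) and push the key gently until its collar sits on the lock; then turn it clockwise, without forcing, until the hidden bolt lets go and the lid springs ajar. Leave the key fully home in the lock, raise the lid by its bar handle to about 55 degrees or more, where it stays by itself, and let go; do not disturb the bottles and the dish nearby.

Things in the scene. Friction and masses are not known exactly. Their poses are not given: they have to be found in the camera images.
- key: Loose safe key, 72 mm long, 60 g, upright in the stand at the start, its tip 6 mm above the worktop. Origin: the tip; z up the shank. From the tip: a nose widening from 6 to 9 mm diameter in 6 mm; 8 to 18 mm up, two flat bits, together 26 mm across along the key's x, 4 mm thick along y, lower edges chamfered 2 mm; then a 9 mm round shank. A half turn about z leaves it the same.
- key_grip (a point): Middle of the key's flat red plastic head, 55 mm above its tip. The head is 30 mm wide along the key's x, 8 mm thick along its y and spans 38 to 72 mm above the tip: hold it across the 8 mm.
- key_collar (a point): Underside of the key's round collar, 28 mm above the tip; the collar is 18 mm in diameter and 3 mm thick. It is the depth stop: it carries the key in the stand and meets the lock's face when the key is fully home.
- key_stand: Round grey key stand, 66 mm diameter, 34 mm high, fixed to the worktop, origin at the centre of its underside. The key hangs by its collar in a loose keyhole through its middle, slot along the stand's x; lift the key straight up by 35 mm to clear it.
- chest: Small grey steel sample safe, fixed: x from -120 to +115 mm, 240 mm wide along y, 90 mm high; origin at the centre of the underside, on the worktop, x pointing to its back (away from the robot). The front part (x -120 to -33 mm) is a fixed flat deck with the lock in it; behind it lies the blue lid. A hidden bolt holds the lid down.
- keyhole_nominal (a point): Intended keyhole centre, on the face of the round steel lock (60 mm diameter), 93 mm above the worktop. The real keyhole is up to 2.5 mm off in the safe's x and in y, and its slot is turned up to 0.4 rad either way from the safe's x: not reported, to be felt. Keyhole: bore 11 mm across, through its middle a slot 6.5 mm wide, 29 mm long; plate 7 mm thick, open room for the bits below.
- tip_home (a point): 28 mm under the nominal keyhole: the key's tip comes here when home. The nose drops 8 mm, then the bits rest on the face until in line with the slot; aligned, it slides home with a few N. Only then it turns: clockwise from above, 0.2-0.3 rad free, then 0.1-0.2 N m; the bolt lets go at 0.6-1.4 rad, firm stop at about 1.7. Turned, the key is captive and stands alone. Over 50 N on the safe is forcing.
- lid (a joint): Lid hinge angle, rad: 0 shut; springs by itself to about 0.3 when the bolt lets go; opens to 1.35. A stiff hinge holds it at any further angle; raising it takes about 2 N at the handle.
- lid_handle (a point): Middle of the lid's steel bar handle: a round bar, 10 mm diameter, 110 mm long along the safe's y, 38 mm above the lid's middle plane on two posts 90 mm apart. Shut, it lies 126 mm above the worktop and 114 mm in front of the hinge axis. It moves and turns with the lid. Free height under the bar 31 mm.
- lid_hinge (a point): Middle of the lid's hinge axis, at the back of the safe, 88 mm above the worktop; the axis runs along the safe's y. Fixed to the safe.
- amber_bottle: Brown bottle with white cap, 58 mm diameter, 112 mm high, loose, standing left of the safe; origin at the centre of its underside. Leave alone.
- dropper_bottle: Small white bottle with blue cap, 34 mm diameter, 78 mm high, loose, standing behind the key stand; origin at the centre of its underside. Leave alone.
- petri_a: Covered culture dish, 61 mm diameter, 12 mm high, loose, lying right of the key stand; origin at the centre of its underside. Leave alone.
Mind the look-alikes: they are no part of the job. Of the things like the key, leave any that is orange or yellow; of the rest the smaller one is meant.

How it is judged:
On the way, in this order (a step that is already met when the one before it is completed fails the run):
1. the key is fully home in the lock, its collar on the lock's face (z of key in the frame of chest below 0.069 m and horizontal distance between key and keyhole_nominal below 0.009 m and angle between key's own z axis and vertical below 0.2 rad), for 0.2 s.
2. the lid has sprung ajar with the key home in the lock (all of step 1 and value of joint lid above 0.12 rad), for 0.2 s.
At the end, for the whole second after the job is handed in: the lid stands open at more than 0.8 rad (46 degrees) and still, and the key is still in the lock: its tip less than 69 mm above the worktop (fully home is 65 mm), upright within 0.2 rad and within 9 mm of the nominal keyhole (all of step 1 and value of joint lid above 0.8 rad and velocity of joint lid below 0.05 rad/s and not (velocity of joint lid below -0.05 rad/s)); the robot touches nothing.
It fails at once if the key is forced against the safe with more than 50 N (contact force between key and chest above 50 N).
It fails at once if the brown bottle is shifted by more than 20 mm or tipped (distance of amber_bottle from where it was at the start of the episode above 0.02 m or angle between amber_bottle's own z axis and vertical above 0.3 rad).
It fails at once if the small white bottle is shifted by more than 20 mm or tipped (distance of dropper_bottle from where it was at the start of the episode above 0.02 m or angle between dropper_bottle's own z axis and vertical above 0.3 rad).
It fails at once if the culture dish is shifted by more than 20 mm or tipped (distance of petri_a from where it was at the start of the episode above 0.02 m or angle between petri_a's own z axis and vertical above 0.3 rad).
It also fails if it takes over 72 s, if anything falls off the work surface, if the arm or the gripper's body presses on something with over 40 N, if the wrist force passes 120 N, or if a joint passes its speed limit or range.

## Robot

A 6-joint arm with a two-finger parallel gripper is mounted at the origin on a cart in front of the work surface, level with it; the furniture and walls round the work are solid. World frame = base frame: x ahead of the robot, y to its left, z up, the work surface at z = 0. Lengths are in m, angles in rad, forces in N, time in s.
With the tool pointing down it reaches from about 0.375 to 0.9 m from the base axis. Payload 3.1 kg.
Tool frame: the origin (TCP) lies between the finger pads; the fingertips stand 17 mm ahead of it and the grasp point (between the pads) lies 2 mm behind it; z points along the fingers, y is the line along which they close (so a half turn about z gives the same grasp; the last joint's range is limited). The gripper opens to 85 mm and grips with 20 to 120 N. Pads are 22 mm wide; open, the fingers measure 114 mm over their backs; the gripper's body (76 mm by 85 mm) begins 54 mm behind the grasp point. The pads swing forward as they close: fully open they stand 13 mm farther back than shut.
Start: joints at [-1.466, 0.527, 1.433, -0, 1.181, -0.178], TCP at [0.175, -0.6, 0.248] pointing down, gripper open.
Joint ranges: [-3.08, 3.08], [-0.75, 2.2], [0.22, 2.44], [-1.43, 4.57], [0, 2.65], [-2.85, 2.85]. Speed limits (rad/s): [2.79, 2.79, 3.14, 3.14, 3.14, 3.14].

## Interface

Orientations are given as a unit quaternion [x, y, z, w].
In Python, from station import sense, vision, order gives the robot as it stands.
- The arm moves only by the shell command python3 -m crank 'ROWS' [OPENING] [FORCE]. ROWS is JSON, a list of rows, each an object with "dp": the shift along the world's x, y, z in units of 30 mm (1.0 is 30 mm), a list of three; "angular": the turn, a rotation vector about the world's x, y, z in degrees, a list of three. In form: [{"dp": [dx, dy, dz], "angular": [ax, ay, az]}, ...]. A call has 1 to 20 rows; each row shifts and turns the commanded pose from where the row before left it; what a row does not reach is not made up. A row lasts 1/10 s, in which the tool goes at most 50 mm and 8.59 degrees, less where a joint would pass 70% of its speed; a pose out of reach is approached as far as the arm can. A call is refused whole if a number of a shift passes 1 or a number of a turn 8.59, either way. A call with a gripper value outside its range is refused whole. OPENING is the closure, from 0 (fully open) to 1 (shut), set as the call begins (- or left out, the last holds). The fingers move at their own pace and stop on an object; FORCE is the grip in N (left out, the last holds). Time passes only in rows, so rows that do not move let the fingers close. It gives the time, the measured TCP pose, the force, the opening and the grip force at its end, in the units of the state.
- sense(): the state, without advancing time (a new reading comes with each control period).
- vision.snapshot(name): name is "side" or "top"; returns a dict with "image" (480x640x3 uint8, blue, green, red), "range_z" (480x640 float32, m along the optical axis (not along the pixel's ray), 0 where there is no reading), "mtx" (3x3 intrinsics, pixels), "pose" (4x4, takes a point from camera to world coordinates). Camera axes: x right, y down, z forward; pixel columns grow to the right and rows downward; lengths in m; the calibration is good to about 2 mm. A picture is of the moment at which its call begins.
- order.sign_off(): hands the job in; it is judged then, once.
The state is a dict: "t": time; "q": joint angles; "qd": joint speeds; "tau": joint torques, N m; "tcp_pos": TCP position; "tool_rot": TCP orientation; "force": force on the tool from outside, world axes, zero at the start; "ft_torque": the same for the moment, N m; "finger_gap": opening from 0.0 (shut) to 1.0 (fully open); "gripper_force": force on a finger pad.
Only numpy, scipy, OpenCV 4.12 (cv2) and the standard library are available. Lean on these libraries where they do the work, as an engineer would, in place of code of your own. Each camera call takes 0.05 s, during which the arm holds its last target. There are 200 camera calls.

## Working session

There is one attempt and no reset: what is moved stays moved. The work goes in short steps, Python scripts to look and compute and a shell command to move; the robot and the scene stay as the last step left them, time stands still between calls to the robot, and variables do not carry over. Pictures are saved under pics/ and viewed, at most 10 in all, crops included, and the job is handed in when it is done.

```bash
ls; mkdir -p pics
cat > h.py <<'E'
import numpy as np, cv2, json
from station import sense, vision, order
def snap(n):
    s=vision.snapshot(n); np.savez('last_'+n+'.npz',**{k:np.asarray(s[k]) for k in('image','range_z','mtx','pose')}); return s
def load(n): return dict(np.load('last_'+n+'.npz'))
def pt(s,u,v,z=None,d=None):
    K,T=s['mtx'],s['pose']; r=np.array([(u-K[0,2])/K[0,0],(v-K[1,2])/K[1,1],1.])
    R=T[:3,:3]@r; o=T[:3,3]
    if z is not None: return o+R*(z-o[2])/R[2]
    if d is None: d=s['range_z'][int(v),int(u)]
    return o+R*d
def cloud(s):
    K,T=s['mtx'],s['pose']; d=s['range_z']; v,u=np.mgrid[:d.shape[0],:d.shape[1]]
    P=np.stack([(u-K[0,2])/K[0,0]*d,(v-K[1,2])/K[1,1]*d,d],-1)
    return P@T[:3,:3].T+T[:3,3]
E
python3 - <<'E'
from h import *
for n in('top','side'):
    s=snap(n); cv2.imwrite(f'pics/{n}0.png',s['image']); print(n,s['pose'].round(3).tolist(),s['mtx'].round(1).tolist())
print(sense())
E
```

```text
pics
top [[-0.019, -0.998, 0.065, 0.443], [-1.0, 0.019, -0.004, 0.016], [0.003, -0.065, -0.998, 1.25], [0.0, 0.0, 0.0, 1.0]] [[465.8, 0.0, 319.1], [0.0, 465.8, 237.4], [0.0, 0.0, 1.0]]
side [[0.997, -0.059, 0.048, 0.487], [-0.075, -0.669, 0.739, -0.764], [-0.012, -0.741, -0.672, 0.795], [0.0, 0.0, 0.0, 1.0]] [[471.8, 0.0, 310.8], [0.0, 471.8, 245.0], [0.0, 0.0, 1.0]]
{'t': 0.1, 'q': array([-1.46552096e+00,  5.28349585e-01,  1.43379253e+00,  4.44165450e-06,
        1.18141074e+00, -1.78500893e-01]), 'qd': array([ 0.00060285, -0.00224734, -0.00172634, -0.00045216, -0.00106722,
       -0.00192928]), 'tau': array([-2.09626160e-05, -4.43303883e+01, -1.78586447e+01, -2.60088955e-04,
        3.92364876e-03, -1.72463848e-05]), 'tcp_pos': array([ 0.17495178, -0.59936646,  0.24744012]), 'tool_rot': array([ 9.89950400e-01,  1.41411617e-01,  3.79285600e-05, -9.79368784e-04]), 'force': array([-0.37565336,  0.67345398,  0.11435538]), 'ft_torque': array([ 0.03498831,  0.01685581, -0.0797903 ]), 'gripper_force': 0.0, 'finger_gap': 1.0005900511530719}
```

View pics/top0.png

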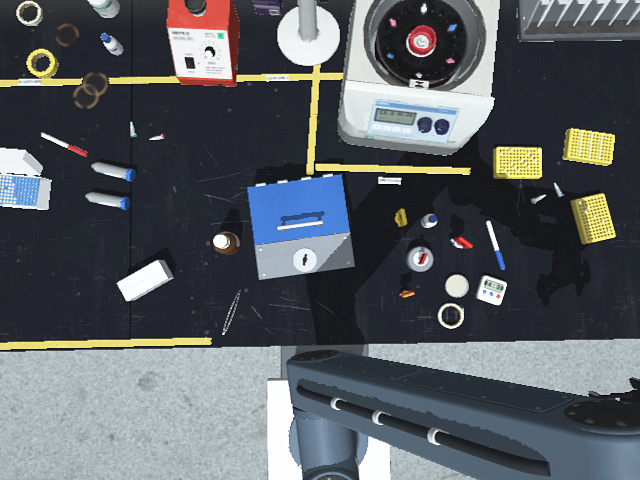

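View pics/side0.png

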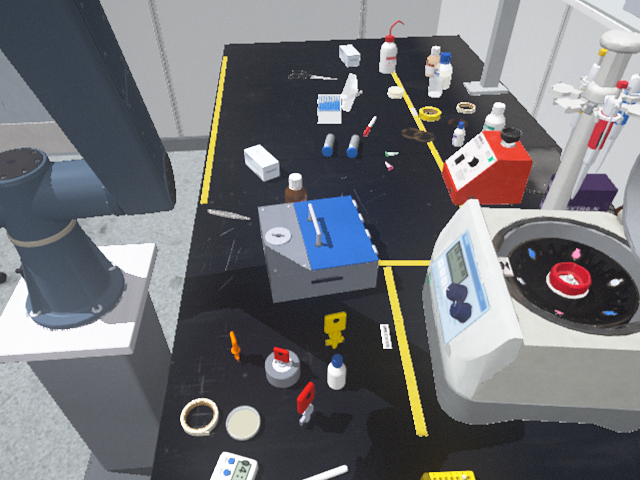

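Candidates for the key: red head in the round stand, top (421,258) / side (281,355); red key outside the stand, top (461,242) / side (306,397), which looks larger; yellow key, top (401,216) / side (335,325); orange key, top (407,293) / side (235,345). I choose the red one in the round stand, and check it in a crop.

Run:
```python
from h import *
a=load('side'); b=load('top')
ca=cv2.resize(a['image'][310:430,210:360],None,fx=4,fy=4,interpolation=cv2.INTER_CUBIC)
cb=cv2.resize(b['image'][160:290,240:480],None,fx=3,fy=3,interpolation=cv2.INTER_CUBIC)
cv2.imwrite('pics/c1.png',ca); cv2.imwrite('pics/c2.png',cb)
for n,s in(('side',a),('top',b)):
    P=cloud(s); hsv=cv2.cvtColor(s['image'],cv2.COLOR_BGR2HSV); h,S,V=cv2.split(hsv)
    red=(((h<6)|(h>174))&(S>150)&(V>90)).astype(np.uint8)
    k,l,st,c=cv2.connectedComponentsWithStats(red)
    for i in range(1,k):
        if st[i,4]>8:
            p=P[l==i]; print(n,st[i].tolist(),c[i].round(1),np.median(p,0).round(4),'zmax',p[:,2].max().round(3))
    blue=((h>100)&(h<118)&(S>150)&(V>90)).astype(np.uint8)
    cs=max(cv2.findContours(blue,0,2)[0],key=cv2.contourArea)
    r=cv2.minAreaRect(cs); print('lid',r); 
    for q in cv2.boxPoints(r): print(q.round(1),pt(s,*q,z=.09).round(4))
```

```text
side [385, 35, 9, 7, 50] [389.2  38.2] [0.9395 1.1652 0.134 ] zmax 0.145
side [617, 81, 11, 7, 68] [621.9  84.1] [ 1.056  -0.0441  0.4603] zmax 0.463
side [588, 120, 20, 29, 252] [596.8 133.4] [ 1.0486 -0.0463  0.3712] zmax 0.795
side [600, 122, 14, 27, 52] [606.7 134. ] [ 1.0631 -0.0517  0.3723] zmax 0.395
side [363, 126, 7, 9, 30] [366.1 130.3] [0.7737 0.6582 0.009 ] zmax 0.014
side [442, 131, 91, 74, 3243] [495.6 175.8] [1.0495 0.2244 0.0862] zmax 0.795
side [550, 262, 42, 33, 937] [570.1 277.7] [ 0.9666 -0.2359  0.2057] zmax 0.795
side [273, 347, 16, 15, 175] [281.  353.9] [ 0.4625 -0.2554  0.0673] zmax 0.795
side [297, 381, 17, 33, 338] [304.9 397.3] [ 0.4994 -0.3574  0.089 ] zmax 0.101
lid ((335.83526611328125, 231.40689086914062), (77.13496398925781, 67.01801300048828), 74.47588348388672)
[293.2 203.2] [0.5055 0.1683 0.09  ]
[357.8 185.3] [0.6752 0.2295 0.09  ]
[378.4 259.6] [ 0.6782 -0.0478  0.09  ]
[313.9 277.5] [ 0.536  -0.0889  0.09  ]
top [166, 0, 73, 87, 2275] [207.6  30.6] [1.0514 0.268  0.1475] zmax 1.25
top [409, 25, 28, 29, 394] [422.7  38.3] [ 0.9703 -0.237   0.2085] zmax 0.219
top [67, 145, 20, 11, 74] [ 77.1 150.4] [0.7712 0.6581 0.0109] zmax 0.016
top [454, 236, 19, 13, 119] [463.2 242.1] [ 0.4995 -0.3473  0.096 ] zmax 0.103
top [419, 253, 8, 11, 36] [423.  258.3] [ 0.4608 -0.2505  0.0748] zmax 0.08
lid ((297.7384033203125, 208.94393920898438), (58.00050354003906, 96.32716369628906), 82.11685943603516)
[246.1 186.8] [0.649  0.1928 0.09  ]
[341.5 173.6] [ 0.678  -0.0476  0.09  ]
[349.4 231.1] [ 0.5326 -0.0642  0.09  ]
[254.  244.3] [0.5041 0.1744 0.09  ]
```

View pics/c1.png

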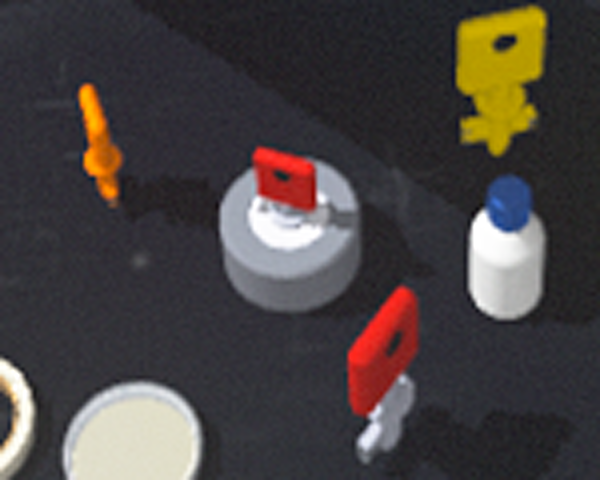

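View pics/c2.png

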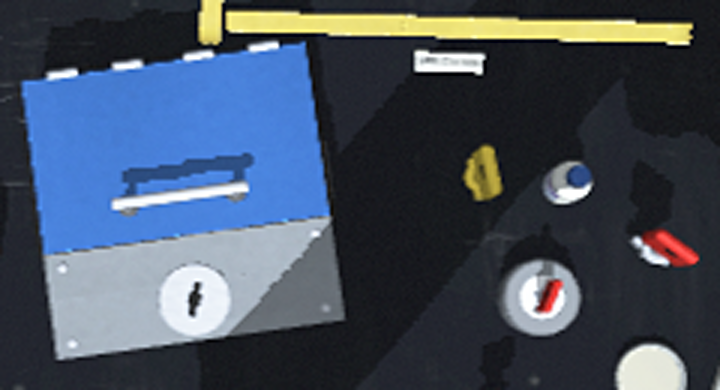

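Run:
```python
from h import *
a=load('side'); b=load('top')
def circ(s,mask,z,name):
    cs=max(cv2.findContours(mask.astype(np.uint8),0,1)[0],key=cv2.contourArea)
    Q=np.array([pt(s,u,v,z=z)[:2] for u,v in cv2.convexHull(cs)[:,0]])
    c,r=cv2.minEnclosingCircle((Q*1000).astype(np.float32)); A=np.c_[2*Q,np.ones(len(Q))]
    x=np.linalg.lstsq(A,(Q**2).sum(1),rcond=None)[0]
    print(name,'fit',x[:2].round(4),'r',np.sqrt(x[2]+x[:2]@x[:2]).round(4),'enc',np.round(c,1),round(r,1)); return x[:2]
for n,s,(su,sv),(lu,lv) in(('top',b,(420,259),(305,260)),('side',a,(282,366),(278,236))):
    P=cloud(s); hsv=cv2.cvtColor(s['image'],cv2.COLOR_BGR2HSV); h,S,V=cv2.split(hsv)
    vv,uu=np.mgrid[:480,:640]
    # stand: points with z in .026-.042 near
    m=(np.hypot(uu-su,vv-sv)<25)&(abs(P[...,2]-.034)<.006); circ(s,m,.034,n+' stand')
    m=(np.hypot(uu-lu,vv-lv)<18)&(S<40)&(V>195); m=cv2.morphologyEx(m.astype(np.uint8),cv2.MORPH_OPEN,np.ones((3,3))); print(m.sum()); circ(s,m,.093,n+' lock')
    d=(np.hypot(uu-lu,vv-lv)<9)&(V<120); q=np.array([pt(s,u,v,z=.093)[:2] for v,u in zip(*np.nonzero(d))])
    w=(200.-V[d]); c=(q*w[:,None]).sum(0)/w.sum(); C=np.cov(q.T,aweights=w); e,E=np.linalg.eigh(C); print(n,'slot c',c.round(4),'ang',np.arctan2(E[1,1],E[0,1])%np.pi,np.sqrt(e))
    red=((h<6)|(h>174))&(S>110)&(V>60)&(np.hypot(uu-su,vv-sv)<28)
    p=P[red&(P[...,2]>.03)&(P[...,2]<.09)]; print('red',len(p),p.min(0).round(4),p.max(0).round(4),np.percentile(p[:,2],[5,50,95]).round(3))
    t=p[p[:,2]>.066]; e,E=np.linalg.eigh(np.cov(t[:,:2].T)); print('top pts',len(t),t.mean(0).round(4),'ang',np.arctan2(E[1,1],E[0,1])%np.pi,np.sqrt(e))
# bar
    m=(abs(P[...,2]-.126)<.012)&(S<60)&(abs(P[...,0]-.57)<.06)&(abs(P[...,1]-.06)<.08); q=P[m]; print('bar',m.sum(),np.median(q,0).round(4))
print(b['image'][250:268,412:432,2]); print(cv2.cvtColor(b['image'],6)[250:270,296:316])
```

```text
top stand fit [ 0.461  -0.2518] r 0.0328 enc [ 461.2 -251.8] 33.2
498
top lock fit [0.4608 0.0479] r 0.0315 enc [460.   47.3] 33.9
top slot c [0.4644 0.0496] ang 2.907803187811132 [0.0019587  0.00710922]
red 47 [ 0.4495 -0.2585  0.0486] [ 0.4746 -0.2436  0.0799] [0.052 0.074 0.08 ]
top pts 34 [ 0.4618 -0.2504  0.075 ] ang 2.7323354057666096 [0.00181772 0.00824235]
bar 165 [0.547  0.0576 0.1294]
side stand fit [ 0.4615 -0.2554] r 0.0332 enc [ 461.9 -255.6] 33.9
348
side lock fit [0.4643 0.0481] r 0.0303 enc [464.2  47.8] 31.5
side slot c [0.4654 0.046 ] ang 2.3777018813966246 [0.00077543 0.00290542]
red 175 [ 0.4478 -0.2622  0.0314] [ 0.4751 -0.2215  0.0792] [0.05  0.067 0.077]
top pts 96 [ 0.4618 -0.2547  0.0737] ang 2.7216844903798743 [0.00227122 0.00881661]
bar 137 [0.5482 0.052  0.1287]
[[137 168 176 173 171 172 170 145  97  99 101 100 133 174 171 174 167 125
   47  24]
 [169 175 172 169 168 173 154 101 108 109 107 102 134 173 171 171 174 168
  120  24]
 [173 171 168 170 177 216 222 163 184 179 162 148 140 169 168 168 170 174
  149  63]
 [173 171 169 191 245 255 250 171 181 164 12
[... 2232 characters left out ...]
 242 243
  245 241]
 [238 238 239 239 239 244 224  85  42 144 236 246 242 241 241 240 240 240
  242 237]
 [236 236 236 238 238 243 215  55  62 188 248 242 240 239 240 241 240 241
  242 235]
 [239 240 238 237 239 245 218  42  50 181 244 239 238 240 240 240 241 241
  241 224]
 [240 240 240 239 240 242 237 180 134 213 244 240 240 239 241 241 242 243
  234 187]
 [242 241 241 242 241 241 243 245 246 244 242 239 239 238 238 239 240 239
  220 183]
 [238 241 239 240 241 241 241 242 242 241 241 240 241 241 241 242 240 226
  194 183]
 [214 237 239 239 239 239 240 240 241 241 241 241 241 242 242 239 224 193
  184 185]
 [183 205 231 240 240 241 240 240 239 240 240 241 243 243 242 227 194 179
  183 185]]
```

The crop confirms it: the small red key hangs in the grey stand, and the other red key is larger and stands elsewhere. The stand centre (0.461,-0.2535) and radius (33 mm) agree in both views, and the key head top is at z≈0.078. The head is at about -0.41 rad, the slot at about -0.23 rad near (0.465,0.048). Now I move above the key, turned by +140° to leave wrist range for the clockwise turn.

```bash
python3 -m crank '[{"dp":[0.53,0.64,-0.18],"angular":[0,0,7.8]},{"dp":[0.53,0.64,-0.18],"angular":[0,0,7.8]},{"dp":[0.53,0.64,-0.18],"angular":[0,0,7.8]},{"dp":[0.53,0.64,-0.18],"angular":[0,0,7.8]},{"dp":[0.53,0.64,-0.18],"angular":[0,0,7.8]},{"dp":[0.53,0.64,-0.18],"angular":[0,0,7.8]},{"dp":[0.53,0.64,-0.18],"angular":[0,0,7.8]},{"dp":[0.53,0.64,-0.18],"angular":[0,0,7.8]},{"dp":[0.53,0.64,-0.18],"angular":[0,0,7.8]},{"dp":[0.53,0.64,-0.18],"angular":[0,0,7.8]},{"dp":[0.53,0.64,-0.18],"angular":[0,0,7.8]},{"dp":[0.53,0.64,-0.18],"angular":[0,0,7.8]},{"dp":[0.53,0.64,-0.18],"angular":[0,0,7.8]},{"dp":[0.53,0.64,-0.18],"angular":[0,0,7.8]},{"dp":[0.53,0.64,-0.18],"angular":[0,0,7.8]},{"dp":[0.53,0.64,-0.18],"angular":[0,0,7.8]},{"dp":[0.53,0.64,-0.18],"angular":[0,0,7.8]},{"dp":[0.53,0.64,-0.18],"angular":[0,0,7.8]},{"dp":[0,0,0],"angular":[0,0,0]},{"dp":[0,0,0],"angular":[0,0,0]}]' 0.4 60
cat >> h.py <<'E'
def st():
    s=sense(); q=s['tool_rot']; 
    from scipy.spatial.transform import Rotation as R
    M=R.from_quat(q).as_matrix(); print('t',round(s['t'],2),'tcp',s['tcp_pos'].round(4),'yaw',np.arctan2(M[1,0],M[0,0]).round(3),'zax',M[:,2].round(3),'F',s['force'].round(2),'T',s['ft_torque'].round(3),'gap',round(s['finger_gap'],3),'gf',round(s['gripper_force'],1),'q6',s['q'][5].round(2)); return s
E
python3 -c "
from h import *
st(); s=snap('side'); cv2.imwrite('pics/s1.png',cv2.resize(s['image'][220:430,170:400],None,fx=2.5,fy=2.5))"
```

```text
t: 2.1
tcp_pos: [0.4611, -0.254, 0.1508]
tool_rot: [0.202, 0.979, 0.0, -0.0]
force: [0.4, 0.7, -0.1]
finger_gap: 0.602
gripper_force: 0.0
t 2.1 tcp [ 0.4611 -0.254   0.1508] yaw 2.734 zax [-0.001  0.    -1.   ] F [ 0.44  0.7  -0.08] T [-0.072  0.047 -0.   ] gap 0.602 gf 0.0 q6 -1.88
```

View pics/s1.png

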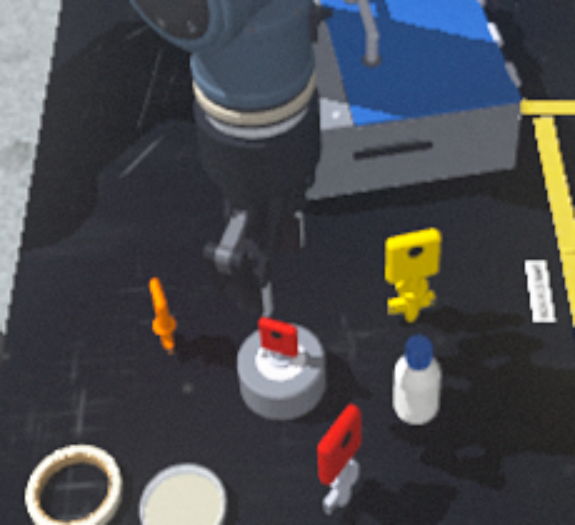

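The picture shows the gripper right above the red head in the stand (crop 278,338). Nothing is near the fingers, so I descend and close.

```bash
python3 -m crank '[{"dp":[0,0,-0.6],"angular":[0,0,0]},{"dp":[0,0,-0.8],"angular":[0,0,0]},{"dp":[0,0,-0.8],"angular":[0,0,0]},{"dp":[0,0,-0.6],"angular":[0,0,0]},{"dp":[0,0,-0.23],"angular":[0,0,0]},{"dp":[0,0,0],"angular":[0,0,0]},{"dp":[0,0,0],"angular":[0,0,0]}]'; python3 -m crank '[{"dp":[0,0,0],"angular":[0,0,0]},{"dp":[0,0,0],"angular":[0,0,0]},{"dp":[0,0,0],"angular":[0,0,0]},{"dp":[0,0,0],"angular":[0,0,0]},{"dp":[0,0,0],"angular":[0,0,0]},{"dp":[0,0,0],"angular":[0,0,0]}]' 1 60; python3 -c "
from h import *
st()"
```

```text
t: 2.85
tcp_pos: [0.4614, -0.2552, 0.0608]
tool_rot: [0.203, 0.979, -0.0, 0.001]
force: [0.7, 0.2, 0.6]
finger_gap: 0.603
gripper_force: 0.0
t: 3.45
tcp_pos: [0.4618, -0.2531, 0.0607]
tool_rot: [0.203, 0.979, 0.001, 0.0]
force: [3.1, 3.8, 2.4]
finger_gap: 0.087
gripper_force: 59.5
t 3.45 tcp [ 0.4618 -0.2531  0.0607] yaw 2.733 zax [ 0.001  0.002 -1.   ] F [3.09 3.79 2.44] T [ 0.856 -0.52  -0.014] gap 0.087 gf 59.5 q6 -1.88
```

```bash
python3 -m crank '[{"dp":[0,0,0.3],"angular":[0,0,0]},{"dp":[0,0,0.4],"angular":[0,0,0]},{"dp":[0,0,0.5],"angular":[0,0,0]},{"dp":[0,0,0.7],"angular":[0,0,0]},{"dp":[0,0,0.8],"angular":[0,0,0]},{"dp":[0,0,0.8],"angular":[0,0,0]},{"dp":[0,0,0.6],"angular":[0,0,0]},{"dp":[0,0,0],"angular":[0,0,0]},{"dp":[0,0,0],"angular":[0,0,0]}]';  python3 -c "
from h import *
st(); 
s=snap('side'); cv2.imwrite('pics/s2.png',cv2.resize(s['image'][200:400,170:400],None,fx=3,fy=3))"
```

```text
t: 4.35
tcp_pos: [0.4612, -0.2548, 0.184]
tool_rot: [0.202, 0.979, -0.001, 0.001]
force: [-0.5, -0.1, -1.5]
finger_gap: 0.079
gripper_force: 59.3
t 4.35 tcp [ 0.4612 -0.2548  0.184 ] yaw 2.734 zax [ 0.001 -0.002 -1.   ] F [-0.51 -0.13 -1.45] T [-0.018  0.023 -0.01 ] gap 0.079 gf 59.3 q6 -1.88
```

View pics/s2.png

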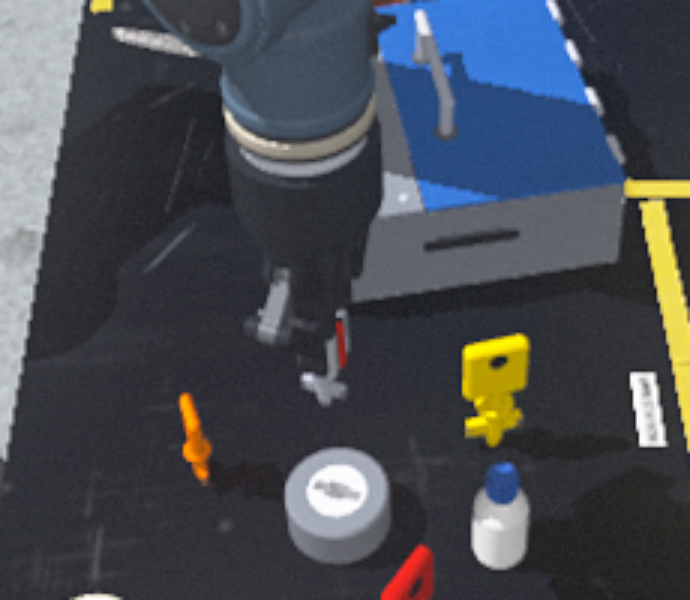

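The key is held upright, its bits visible below the fingers at crop (325,388), and the stand is empty. I carry it over the lock (stand to slot measured alike in both views: +3.7, +301.4 mm), turning it by +10°.

```bash
python3 -m crank '[{"dp":[0.01,0.4,0],"angular":[0,0,1]},{"dp":[0.01,0.8,0],"angular":[0,0,1]},{"dp":[0.01,0.9,0],"angular":[0,0,1]},{"dp":[0.01,0.9,0],"angular":[0,0,1]},{"dp":[0.01,0.9,0],"angular":[0,0,1]},{"dp":[0.01,0.9,0],"angular":[0,0,1]},{"dp":[0.01,0.9,0],"angular":[0,0,1]},{"dp":[0.01,0.9,0],"angular":[0,0,1]},{"dp":[0.02,0.9,0],"angular":[0,0,1]},{"dp":[0.02,0.9,0],"angular":[0,0,1]},{"dp":[0.02,0.8,0],"angular":[0,0,0]},{"dp":[0,0.6,0],"angular":[0,0,0]},{"dp":[0,0.3,0],"angular":[0,0,0]},{"dp":[0,0,-0.4],"angular":[0,0,0]},{"dp":[0,0,-0.4],"angular":[0,0,0]},{"dp":[0,0,-0.13],"angular":[0,0,0]},{"dp":[0,0,0],"angular":[0,0,0]},{"dp":[0,0,0],"angular":[0,0,0]}]';  python3 -c "
from h import *
st(); 
s=snap('side'); a=cv2.resize(s['image'][180:300,220:340],None,fx=5,fy=5,interpolation=2); cv2.imwrite('pics/s3.png',a)"
```

```text
t: 6.2
tcp_pos: [0.4654, 0.0485, 0.1553]
tool_rot: [0.116, 0.993, -0.0, -0.0]
force: [-0.5, -0.3, -0.9]
finger_gap: 0.088
gripper_force: 59.3
t 6.2 tcp [0.4654 0.0485 0.1553] yaw 2.909 zax [-0. -0. -1.] F [-0.52 -0.26 -0.89] T [ 0.016 -0.021  0.069] gap 0.088 gf 59.3 q6 -1.47
```

View pics/s3.png

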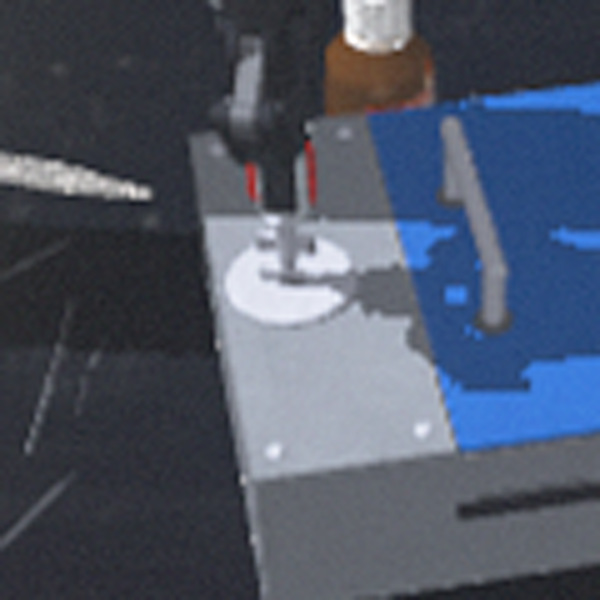

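The key tip (crop 290,265) is right over the dark slot of the round lock (crop 295,275). I lower it gently and read the force.

```bash
python3 -m crank '[{"dp":[0,0,-0.07],"angular":[0,0,0]},{"dp":[0,0,-0.07],"angular":[0,0,0]},{"dp":[0,0,-0.07],"angular":[0,0,0]},{"dp":[0,0,-0.07],"angular":[0,0,0]},{"dp":[0,0,-0.05],"angular":[0,0,0]},{"dp":[0,0,0],"angular":[0,0,0]}]';  python3 -c "
from h import *
st()"
```

```text
t: 6.85
tcp_pos: [0.4653, 0.0486, 0.1451]
tool_rot: [0.116, 0.993, -0.0, -0.0]
force: [0.1, 0.2, -0.3]
finger_gap: 0.09
gripper_force: 59.3
t 6.85 tcp [0.4653 0.0486 0.1451] yaw 2.909 zax [-0.001  0.    -1.   ] F [ 0.12  0.2  -0.31] T [-0.045 -0.013  0.024] gap 0.09 gf 59.3 q6 -1.47
```

```bash
python3 -m crank '[{"dp":[0,0,-0.05],"angular":[0,0,0]},{"dp":[0,0,-0.05],"angular":[0,0,0]},{"dp":[0,0,-0.05],"angular":[0,0,0]},{"dp":[0,0,-0.04],"angular":[0,0,0]},{"dp":[0,0,0],"angular":[0,0,0]}]';  python3 -c "
from h import *
st()"
```

```text
t: 7.35
tcp_pos: [0.4654, 0.0487, 0.1396]
tool_rot: [0.116, 0.993, 0.0, -0.0]
force: [-0.1, -0.6, -0.2]
finger_gap: 0.085
gripper_force: 59.3
t 7.35 tcp [0.4654 0.0487 0.1396] yaw 2.909 zax [-0.  0. -1.] F [-0.05 -0.63 -0.22] T [0.044 0.042 0.022] gap 0.085 gf 59.3 q6 -1.47
```

```bash
python3 -m crank '[{"dp":[0,0,-0.03],"angular":[0,0,0]},{"dp":[0,0,-0.03],"angular":[0,0,0]},{"dp":[0,0,-0.03],"angular":[0,0,0]},{"dp":[0,0,0],"angular":[0,0,0]}]';  python3 -c "
from h import *
st()"
```

```text
t: 7.75
tcp_pos: [0.4655, 0.0487, 0.1369]
tool_rot: [0.116, 0.993, 0.0, 0.0]
force: [0.0, 1.2, -0.3]
finger_gap: 0.081
gripper_force: 59.2
t 7.75 tcp [0.4655 0.0487 0.1369] yaw 2.909 zax [ 0.  0. -1.] F [ 0.01  1.22 -0.31] T [ 0.251 -0.11   0.003] gap 0.081 gf 59.2 q6 -1.47
```

```bash
python3 -m crank '[{"dp":[0,0,-0.04],"angular":[0,0,0]},{"dp":[0,0,-0.04],"angular":[0,0,0]},{"dp":[0,0,-0.04],"angular":[0,0,0]},{"dp":[0,0,0],"angular":[0,0,0]}]';  python3 -c "
from h import *
st()"
```

```text
t: 8.15
tcp_pos: [0.4655, 0.0487, 0.1333]
tool_rot: [0.116, 0.993, 0.0, 0.0]
force: [0.8, 2.0, -1.7]
finger_gap: 0.082
gripper_force: 59.1
t 8.15 tcp [0.4655 0.0487 0.1333] yaw 2.909 zax [ 0.  0. -1.] F [ 0.83  2.04 -1.67] T [ 0.432 -0.18  -0.002] gap 0.082 gf 59.1 q6 -1.47
```

```bash
python3 -m crank '[{"dp":[0.01,0.02,-0.03],"angular":[0,0,0]},{"dp":[0,0,-0.05],"angular":[0,0,0]},{"dp":[0,0,-0.05],"angular":[0,0,0]},{"dp":[0,0,-0.05],"angular":[0,0,0]},{"dp":[0,0,-0.05],"angular":[0,0,0]},{"dp":[0,0,0],"angular":[0,0,0]}]';  python3 -c "
from h import *
st()"
```

```text
t: 8.75
tcp_pos: [0.4655, 0.0492, 0.1262]
tool_rot: [0.116, 0.993, -0.0, -0.0]
force: [-0.0, 0.1, -1.0]
finger_gap: 0.086
gripper_force: 59.3
t 8.75 tcp [0.4655 0.0492 0.1262] yaw 2.909 zax [-0.001  0.    -1.   ] F [-0.05  0.06 -1.02] T [ 0.032  0.004 -0.029] gap 0.086 gf 59.3 q6 -1.47
```

```bash
python3 -m crank '[{"dp":[0,0,-0.05],"angular":[0,0,0]},{"dp":[0,0,-0.05],"angular":[0,0,0]},{"dp":[0,0,-0.05],"angular":[0,0,0]},{"dp":[0,0,-0.03],"angular":[0,0,0]},{"dp":[0,0,-0.02],"angular":[0,0,0]},{"dp":[0,0,0],"angular":[0,0,0]}]';  python3 -c "
from h import *
st()"
```

```text
t: 9.35
tcp_pos: [0.4657, 0.0493, 0.1204]
tool_rot: [0.116, 0.993, -0.0, -0.0]
force: [-0.4, -0.6, -1.7]
finger_gap: 0.084
gripper_force: 59.3
t 9.35 tcp [0.4657 0.0493 0.1204] yaw 2.909 zax [-0. -0. -1.] F [-0.43 -0.58 -1.65] T [-0.037  0.006 -0.008] gap 0.084 gf 59.3 q6 -1.47
```

```bash
python3 -m crank '[{"dp":[0,0,-0.02],"angular":[0,0,0]},{"dp":[0,0,-0.02],"angular":[0,0,0]},{"dp":[0,0,0],"angular":[0,0,0]}]';  python3 -c "
from h import *
st()"
```

```text
t: 9.65
tcp_pos: [0.4658, 0.0492, 0.1195]
tool_rot: [0.116, 0.993, -0.0, 0.0]
force: [-0.2, 0.2, 0.9]
finger_gap: 0.084
gripper_force: 59.8
t 9.65 tcp [0.4658 0.0492 0.1195] yaw 2.909 zax [ 0. -0. -1.] F [-0.21  0.24  0.94] T [-0.039  0.044 -0.051] gap 0.084 gf 59.8 q6 -1.47
```

Collar contact at the expected height (tip ≈ 65 mm). I press slightly and start turning clockwise.

```bash
python3 -m crank '[{"dp":[0,0,-0.02],"angular":[0,0,0]},{"dp":[0,0,0],"angular":[0,0,0]},{"dp":[0,0,0],"angular":[0,0,0]}]';  python3 -c "
from h import *
st()"; python3 -m crank '[{"dp":[0,0,0],"angular":[0,0,-4]},{"dp":[0,0,0],"angular":[0,0,-4]},{"dp":[0,0,0],"angular":[0,0,-4]},{"dp":[0,0,0],"angular":[0,0,-4]},{"dp":[0,0,0],"angular":[0,0,-4]},{"dp":[0,0,0],"angular":[0,0,0]}]';  python3 -c "
from h import *
st()"
```

```text
t: 9.95
tcp_pos: [0.4658, 0.0492, 0.1193]
tool_rot: [0.116, 0.993, -0.0, 0.0]
force: [-1.4, 0.3, 6.1]
finger_gap: 0.079
gripper_force: 60.5
t 9.95 tcp [0.4658 0.0492 0.1193] yaw 2.909 zax [ 0. -0. -1.] F [-1.43  0.26  6.09] T [ 0.034  0.222 -0.003] gap 0.079 gf 60.5 q6 -1.47
t: 10.55
tcp_pos: [0.466, 0.0492, 0.1193]
tool_rot: [0.287, 0.958, -0.0, 0.0]
force: [-0.0, 0.0, 5.3]
finger_gap: 0.085
gripper_force: 60.2
t 10.55 tcp [0.466  0.0492 0.1193] yaw 2.559 zax [ 0.001 -0.    -1.   ] F [-0.04  0.04  5.29] T [0.003 0.131 0.137] gap 0.085 gf 60.2 q6 -1.12
```

```bash
python3 -m crank '[{"dp":[0,0,0],"angular":[0,0,-4]},{"dp":[0,0,0],"angular":[0,0,-4]},{"dp":[0,0,0],"angular":[0,0,-4]},{"dp":[0,0,0],"angular":[0,0,-4]},{"dp":[0,0,0],"angular":[0,0,-4]},{"dp":[0,0,0],"angular":[0,0,0]}]';  python3 -c "
from h import *
st()"; python3 -m crank '[{"dp":[0,0,0],"angular":[0,0,-4]},{"dp":[0,0,0],"angular":[0,0,-4]},{"dp":[0,0,0],"angular":[0,0,-4]},{"dp":[0,0,0],"angular":[0,0,0]}]';  python3 -c "
from h import *
st()
s=snap('side'); P=cloud(s); z=P[...,2]; m=(abs(P[...,0]-.56)<.04)&(abs(P[...,1]-.055)<.07)&(z<.25); print('bar/lid z',np.percentile(z[m],[50,90,99]))"
```

```text
t: 11.15
tcp_pos: [0.4655, 0.0489, 0.1193]
tool_rot: [0.449, 0.894, -0.0, 0.0]
force: [-1.2, -1.9, 6.9]
finger_gap: 0.087
gripper_force: 60.3
t 11.15 tcp [0.4655 0.0489 0.1193] yaw 2.211 zax [-0.    -0.001 -1.   ] F [-1.19 -1.86  6.87] T [-0.298  0.329  0.099] gap 0.087 gf 60.3 q6 -0.77
t: 11.55
tcp_pos: [0.4651, 0.0488, 0.1193]
tool_rot: [0.54, 0.842, -0.001, -0.0]
force: [-2.4, -2.8, 6.5]
finger_gap: 0.08
gripper_force: 60.4
t 11.55 tcp [0.4651 0.0488 0.1193] yaw 2.002 zax [-0.001 -0.001 -1.   ] F [-2.44 -2.84  6.54] T [-0.426  0.434  0.137] gap 0.08 gf 60.4 q6 -0.56
bar/lid z [0.08917652 0.12588366 0.18544239]
```

```bash
python3 -m crank '[{"dp":[-0.02,-0.02,0],"angular":[0,0,-4]},{"dp":[0,0,0],"angular":[0,0,-4]},{"dp":[0,0,0],"angular":[0,0,-4]},{"dp":[0,0,0],"angular":[0,0,0]}]';  python3 -c "
from h import *
st()";  python3 -m crank '[{"dp":[-0.01,-0.01,0],"angular":[0,0,-4]},{"dp":[0,0,0],"angular":[0,0,-4]},{"dp":[0,0,0],"angular":[0,0,-2]},{"dp":[0,0,0],"angular":[0,0,0]}]'; python3 -c "
from h import *
st()
s=snap('side'); P=cloud(s); z=P[...,2]; m=(abs(P[...,0]-.56)<.04)&(abs(P[...,1]-.055)<.07)&(z<.25); print('bar/lid z',np.percentile(z[m],[50,90,99]))"
```

```text
t: 12.0
tcp_pos: [0.4646, 0.0486, 0.1192]
tool_rot: [0.625, 0.781, -0.0, -0.0]
force: [-1.8, -0.5, 6.5]
finger_gap: 0.082
gripper_force: 60.3
t 12.0 tcp [0.4646 0.0486 0.1192] yaw 1.792 zax [-0.001 -0.    -1.   ] F [-1.8  -0.46  6.48] T [-0.072  0.363  0.084] gap 0.082 gf 60.3 q6 -0.36
t: 12.4
tcp_pos: [0.4642, 0.0485, 0.1192]
tool_rot: [0.69, 0.723, -0.0, -0.0]
force: [-2.3, 0.6, 6.6]
finger_gap: 0.086
gripper_force: 60.3
t 12.4 tcp [0.4642 0.0485 0.1192] yaw 1.617 zax [-0.001  0.    -1.   ] F [-2.31  0.62  6.62] T [0.103 0.374 0.089] gap 0.086 gf 60.3 q6 -0.18
bar/lid z [0.12098663 0.15811629 0.19402726]
```

The lid has sprung ajar (bar at z≈0.158, as expected at 0.3 rad). I release the key with a part opening, then go straight up.

```bash
python3 -m crank '[{"dp":[0,0,0.02],"angular":[0,0,0]},{"dp":[0.03,0,0],"angular":[0,0,0]},{"dp":[0,0,0],"angular":[0,0,0]}]'; python3 -m crank '[{"dp":[0,0,0],"angular":[0,0,0]},{"dp":[0,0,0],"angular":[0,0,0]},{"dp":[0,0,0],"angular":[0,0,0]},{"dp":[0,0,0],"angular":[0,0,0]}]' 0.62; python3 -m crank '[{"dp":[0,0,0.1],"angular":[0,0,0]},{"dp":[0,0,0.3],"angular":[0,0,0]},{"dp":[0,0,0.6],"angular":[0,0,0]},{"dp":[0,0,0.8],"angular":[0,0,0]},{"dp":[0,0,0.9],"angular":[0,0,0]},{"dp":[0,0,0.7],"angular":[0,0,1.5]},{"dp":[0,0,0.4],"angular":[0,0,1.5]},{"dp":[0,0,0],"angular":[0,0,1]},{"dp":[0,0,0],"angular":[0,0,0]}]'
python3 - <<'E'
from h import *
st()
for n in('side','top'):
    s=snap(n); P=cloud(s); hsv=cv2.cvtColor(s['image'],40); h,S,V=cv2.split(hsv)
    m=(P[...,2]>.140)&(P[...,2]<.175)&(S<90)&(abs(P[...,0]-.565)<.04)&(abs(P[...,1]-.055)<.07); q=P[m]
    if len(q)>5: print(n,m.sum(),np.median(q,0).round(4),q.min(0).round(3),q.max(0).round(3))
    r=((h<6)|(h>174))&(S>110)&(V>60)&(abs(P[...,0]-.465)<.04)&(abs(P[...,1]-.05)<.04)&(P[...,2]<.16); q=P[r]
    if len(q): print('key',len(q),np.median(q,0).round(4),q.max(0).round(3))
s=load('side'); cv2.imwrite('pics/s4.png',cv2.resize(s['image'][150:310,200:400],None,fx=3.5,fy=3.5,interpolation=2))
E
```

```text
t: 12.75
tcp_pos: [0.4644, 0.0485, 0.1193]
tool_rot: [0.69, 0.724, -0.001, -0.001]
force: [-4.5, 0.3, 5.1]
finger_gap: 0.085
gripper_force: 60.3
t: 13.15
tcp_pos: [0.4662, 0.0482, 0.1192]
tool_rot: [0.691, 0.723, 0.0, 0.0]
force: [-0.0, 0.6, -0.3]
finger_gap: 0.378
gripper_force: 0.0
t: 14.05
tcp_pos: [0.4656, 0.0484, 0.2336]
tool_rot: [0.665, 0.747, 0.0, 0.0]
force: [-1.4, 0.4, 0.0]
finger_gap: 0.376
gripper_force: 0.0
t 14.05 tcp [0.4656 0.0484 0.2336] yaw 1.687 zax [ 0.001 -0.    -1.   ] F [-1.4   0.44  0.01] T [-0.031  0.005  0.026] gap 0.376 gf 0.0 q6 -0.25
side 190 [0.5652 0.0532 0.1626] [0.549 0.004 0.14 ] [0.576 0.115 0.166]
key 58 [0.4654 0.0355 0.1304] [0.47  0.061 0.137]
top 214 [0.5648 0.0607 0.1634] [0.549 0.007 0.14 ] [0.576 0.114 0.171]
```

View pics/s4.png

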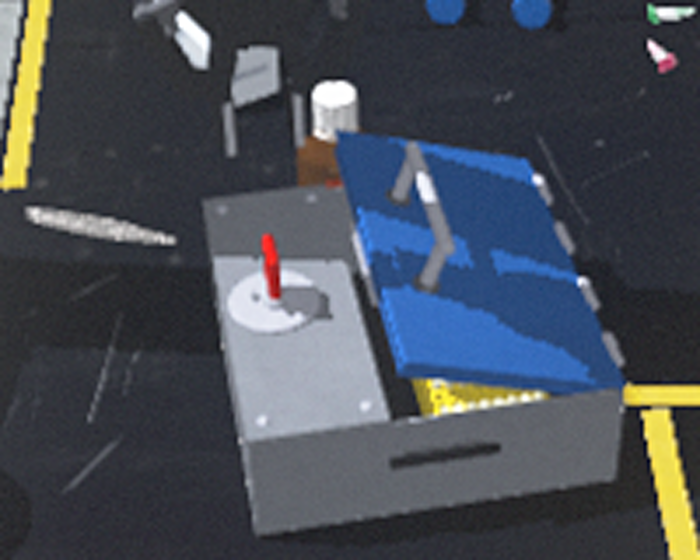

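The key stands upright and home (red head at crop 270,265, top at z 0.137). The lid is ajar, bar middle at crop (428,200), position (0.565,0.057,0.158). I go to the bar, tilt the tool 0.3 rad with the lid and approach.

```bash
python3 -m crank '[{"dp":[0.5,0.05,0.1],"angular":[0,0,0]},{"dp":[0.8,0.07,0],"angular":[-0.7,5.6,0]},{"dp":[0.9,0.08,0],"angular":[-0.7,5.6,0]},{"dp":[0.9,0.08,0],"angular":[-0.6,5.6,0]},{"dp":[0.8,0.07,-0.3],"angular":[0,0,0]},{"dp":[0,0,-0.4],"angular":[0,0,0]},{"dp":[0,0,0],"angular":[0,0,0]},{"dp":[0,0,0],"angular":[0,0,0]}]'
python3 - <<'E'
from h import *
st(); s=snap('side'); cv2.imwrite('pics/s5.png',cv2.resize(s['image'][130:310,220:400],None,fx=3.2,fy=3.2,interpolation=2))
E
```

```text
t: 14.95
tcp_pos: [0.5806, 0.0589, 0.2144]
tool_rot: [0.657, 0.739, -0.111, -0.099]
force: [-0.5, -0.2, 0.1]
finger_gap: 0.381
gripper_force: 0.0
t 14.95 tcp [0.5806 0.0589 0.2144] yaw 1.687 zax [-0.293 -0.034 -0.955] F [-0.48 -0.19  0.1 ] T [ 0.026 -0.141 -0.037] gap 0.381 gf 0.0 q6 -0.17
```

View pics/s5.png

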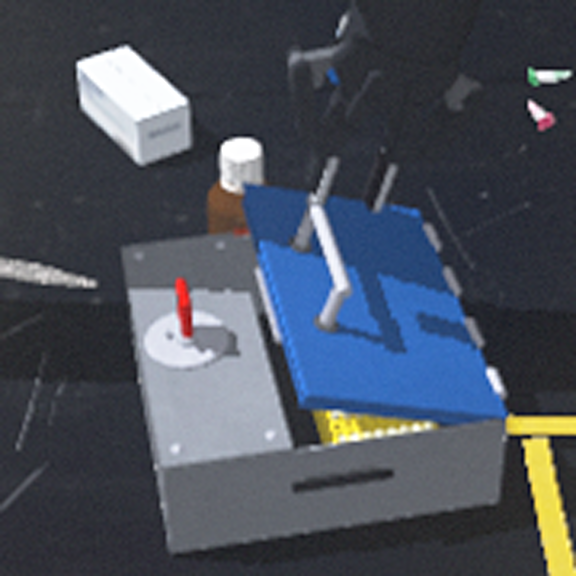

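The two fingertips (crop 325,175 and 385,190) hang above the bar, one on each side of it. I lower along the tool axis and grip lightly.

```bash
python3 -m crank '[{"dp":[-0.14,-0.02,-0.48],"angular":[0,0,0]},{"dp":[-0.13,-0.02,-0.48],"angular":[0,0,0]},{"dp":[-0.13,-0.01,-0.48],"angular":[0,0,0]},{"dp":[-0.13,-0.01,-0.48],"angular":[0,0,0]},{"dp":[0,0,0],"angular":[0,0,0]},{"dp":[0,0,0],"angular":[0,0,0]}]'; python3 -m crank '[{"dp":[0,0,0],"angular":[0,0,0]},{"dp":[0,0,0],"angular":[0,0,0]},{"dp":[0,0,0],"angular":[0,0,0]},{"dp":[0,0,0],"angular":[0,0,0]}]' 1 30; python3 -c "
from h import *
st()"
```

```text
t: 15.6
tcp_pos: [0.5666, 0.057, 0.1587]
tool_rot: [0.658, 0.739, -0.11, -0.097]
force: [0.5, -0.5, -0.4]
finger_gap: 0.382
gripper_force: 0.0
t: 16.0
tcp_pos: [0.5662, 0.0568, 0.1592]
tool_rot: [0.657, 0.739, -0.111, -0.098]
force: [-3.1, -1.0, 5.9]
finger_gap: 0.101
gripper_force: 29.3
t 16.0 tcp [0.5662 0.0568 0.1592] yaw 1.688 zax [-0.29  -0.035 -0.956] F [-3.12 -1.01  5.85] T [-0.091  0.599  0.014] gap 0.101 gf 29.3 q6 -0.16
```

```bash
python3 -m crank '[{"dp":[0.2,0.025,0.25],"angular":[-0.3,2.5,0]},{"dp":[0.2,0.025,0.24],"angular":[-0.3,2.5,0]},{"dp":[0.24,0.03,0.21],"angular":[-0.3,2.5,0]},{"dp":[0.24,0.03,0.21],"angular":[-0.3,2.5,0]},{"dp":[0,0,0],"angular":[0,0,0]}]';  python3 -c "
from h import *
st()"; python3 -m crank '[{"dp":[0.27,0.03,0.17],"angular":[-0.3,2.5,0]},{"dp":[0.27,0.03,0.17],"angular":[-0.3,2.5,0]},{"dp":[0,0,0],"angular":[0,0,0]}]';  python3 -c "
from h import *
st()"
```

```text
t: 16.5
tcp_pos: [0.5936, 0.0601, 0.1861]
tool_rot: [0.646, 0.726, -0.176, -0.155]
force: [-2.7, -1.2, 5.7]
finger_gap: 0.1
gripper_force: 30.3
t 16.5 tcp [0.5936 0.0601 0.1861] yaw 1.688 zax [-0.453 -0.055 -0.89 ] F [-2.7  -1.18  5.65] T [-0.164  0.593  0.07 ] gap 0.1 gf 30.3 q6 -0.15
t: 16.8
tcp_pos: [0.6098, 0.062, 0.1958]
tool_rot: [0.639, 0.718, -0.207, -0.183]
force: [-2.2, -0.1, 4.6]
finger_gap: 0.103
gripper_force: 30.8
t 16.8 tcp [0.6098 0.062  0.1958] yaw 1.688 zax [-0.528 -0.063 -0.847] F [-2.22 -0.07  4.57] T [-0.099  0.459  0.055] gap 0.103 gf 30.8 q6 -0.15
```

```bash
python3 -m crank '[{"dp":[0.29,0.035,0.12],"angular":[-0.3,2.5,0]},{"dp":[0.29,0.035,0.12],"angular":[-0.3,2.5,0]},{"dp":[0.3,0.035,0.07],"angular":[-0.3,2.5,0]},{"dp":[0.3,0.035,0.07],"angular":[-0.3,2.5,0]},{"dp":[0,0,0],"angular":[0,0,0]},{"dp":[0,0,0],"angular":[0,0,0]}]'
python3 - <<'E'
from h import *
st(); s=snap('side'); cv2.imwrite('pics/s6.png',cv2.resize(s['image'][110:310,220:420],None,fx=3,fy=3,interpolation=2))
P=cloud(s); h,S,V=cv2.split(cv2.cvtColor(s['image'],40))
m=(h>100)&(h<118)&(S>150)&(abs(P[...,0]-.6)<.12)&(abs(P[...,1]-.05)<.14)&(P[...,2]>.07)&(P[...,2]<.3); q=P[m]
c=q.mean(0); e,E=np.linalg.eigh(np.cov(q.T)); print(len(q),c.round(3),q.max(0).round(3),'normal',E[:,0].round(3))
E
```

```text
t: 17.4
tcp_pos: [0.6449, 0.0662, 0.2071]
tool_rot: [0.621, 0.697, -0.269, -0.238]
force: [-1.4, -1.0, 3.6]
finger_gap: 0.104
gripper_force: 30.7
t 17.4 tcp [0.6449 0.0662 0.2071] yaw 1.688 zax [-0.665 -0.08  -0.742] F [-1.36 -0.99  3.55] T [-0.046  0.223  0.167] gap 0.104 gf 30.7 q6 -0.16
792 [0.61  0.033 0.19 ] [0.675 0.18  0.218] normal [0.875 0.092 0.474]
```

View pics/s6.png

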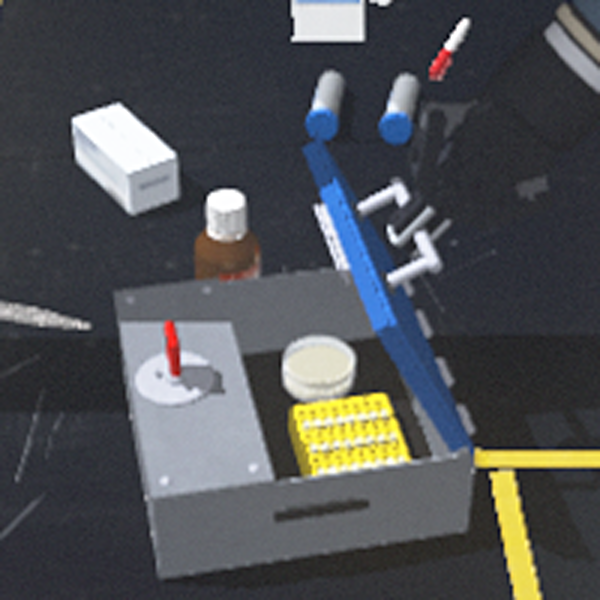

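The lid stands open at about 1.08 rad (bar gripped at crop 410,225), and the key is still upright and home at crop (172,350). I let go and back out along the tool axis.

```bash
python3 -m crank '[{"dp":[0,0,0],"angular":[0,0,0]},{"dp":[0,0,0],"angular":[0,0,0]},{"dp":[0,0,0],"angular":[0,0,0]},{"dp":[0,0,0],"angular":[0,0,0]}]' 0.68; python3 -m crank '[{"dp":[0.13,0.02,0.15],"angular":[0,0,0]},{"dp":[0.2,0.02,0.22],"angular":[0,0,0]},{"dp":[0.33,0.04,0.37],"angular":[0,0,0]},{"dp":[0.4,0.05,0.45],"angular":[0,0,0]},{"dp":[0.4,0.05,0.45],"angular":[0,0,0]},{"dp":[0.2,0.02,0.3],"angular":[0,0,0]},{"dp":[0,0,0],"angular":[0,0,0]},{"dp":[0,0,0],"angular":[0,0,0]},{"dp":[0,0,0],"angular":[0,0,0]}]'
python3 - <<'E'
from h import *
st(); s=snap('side'); cv2.imwrite('pics/s7.png',cv2.resize(s['image'][110:310,220:420],None,fx=3,fy=3,interpolation=2))
P=cloud(s); h,S,V=cv2.split(cv2.cvtColor(s['image'],40))
m=(h>100)&(h<118)&(S>150)&(abs(P[...,0]-.6)<.12)&(abs(P[...,1]-.05)<.14)&(P[...,2]>.07)&(P[...,2]<.3); q=P[m]
c=q.mean(0); e,E=np.linalg.eigh(np.cov(q.T)); print(len(q),c.round(3),q.max(0).round(3),'normal',E[:,0].round(3))
r=((h<6)|(h>174))&(S>110)&(V>60)&(abs(P[...,0]-.465)<.04)&(abs(P[...,1]-.05)<.04)&(P[...,2]<.16); print('key',P[r].max(0).round(3))
E
```

```text
t: 17.85
tcp_pos: [0.6449, 0.0664, 0.2064]
tool_rot: [0.62, 0.697, -0.269, -0.238]
force: [-0.1, -1.0, 0.1]
finger_gap: 0.321
gripper_force: 0.0
t: 18.75
tcp_pos: [0.6942, 0.0723, 0.2642]
tool_rot: [0.62, 0.697, -0.269, -0.239]
force: [0.6, -0.5, -0.2]
finger_gap: 0.321
gripper_force: 0.0
t 18.75 tcp [0.6942 0.0723 0.2642] yaw 1.688 zax [-0.667 -0.08  -0.741] F [ 0.65 -0.5  -0.21] T [ 0.03  -0.352 -0.025] gap 0.321 gf 0.0 q6 -0.18
794 [0.61  0.032 0.191] [0.675 0.182 0.218] normal [0.877 0.094 0.471]
key [0.47  0.059 0.138]
```

```bash
python3 -c "
from h import *
print(order.sign_off())"
```

```text
the job is handed in; nothing more can be done
None
```

The job is handed in at about 19 s of the 72 s allowed: the key is home and upright in the lock, the lid stands by itself at about 1.08 rad (62°), and the gripper is clear. The sign-off gave no verdict. I steered clear of the bottles and dish but did not re-measure them at the end.

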